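# Sound a patched kiln-deck socket and set the matching prop

## Task

Three props already stand in the kiln deck, and its fourth socket has been patched, so nobody knows how deep it now is: take the depth rod from the tool block, sound the socket upright with it until it gently touches the bottom, and put the rod back in its hole, handle down on the block. Then pick the spare prop whose top will come nearest to level with the three standing props and set it upright in that socket, lowering it gently all the way to the bottom, and let go. The refractory is brittle, so no knocking, dropping or forcing, do not topple any prop, and leave the standing props and the pots and tools on the bench where they are.

Things in the scene. Friction and masses are not known exactly. Their poses are not given: they have to be found in the camera images.
- deck: kiln deck, a fixed cream refractory block 230 (its x) x 210 (its y) x 75 mm high; origin at the centre of its underside, on the bench. Four round vertical blind post sockets 29.8 mm in diameter open in its top, at x, y = (-72,-62), (-72,+62), (+72,-62), (+72,+62) mm in its frame. Three hold props that stand 70 mm proud (tops 145 mm above the bench); the one at (-72,-62) is empty
- socket (a point): centre of the mouth of the empty socket, level with the deck's top face, 75 mm above the bench. The socket has been patched with refractory cement: its flat hard floor lies somewhere between 17 and 57 mm below the mouth and is not measured
- rod: depth rod: straight steel rod 10 mm thick and 95 mm long with a slightly tapered end, under a round wooden handle 25 mm thick and 60 mm long (155 mm in all, 85 g). Origin at the rod's lower tip, z up along it towards the handle. It stands upright in the tool block: the rod in the hole, the handle's shoulder (95 mm above the tip) resting on the block's top, so the tip is 5 mm above the bench
- rod_grip (a point): centre of the depth rod's handle, 125 mm above its tip
- tool_block: fixed wooden tool block 75 (its x) x 140 (its y) x 100 mm high, origin at the centre of its underside. Two short modelling tools stick up to 142 mm above the bench near its +y end; the rod's hole is at y = -35 mm
- rod_hole (a point): centre of the mouth of the depth rod's hole in the tool block's top, 100 mm above the bench; 16 mm in diameter, 98 mm deep
- prop_a: spare kiln prop, standing free on the bench: plain pale buff ceramic cylinder 28 mm in diameter and 92 mm long, foot chamfered 2.5 mm, about 130 g; origin at the centre of its foot, z up along it
- prop_a_top (a point): centre of the top face of prop_a, 92 mm above its foot
- prop_b: spare kiln prop, standing free on the bench: plain pale buff ceramic cylinder 28 mm in diameter and 102 mm long, foot chamfered 2.5 mm, about 130 g; origin at the centre of its foot, z up along it
- prop_b_top (a point): centre of the top face of prop_b, 102 mm above its foot
- prop_c: spare kiln prop, standing free on the bench: plain pale buff ceramic cylinder 28 mm in diameter and 112 mm long, foot chamfered 2.5 mm, about 130 g; origin at the centre of its foot, z up along it
- prop_c_top (a point): centre of the top face of prop_c, 112 mm above its foot
- prop_d: spare kiln prop, standing free on the bench: plain pale buff ceramic cylinder 28 mm in diameter and 122 mm long, foot chamfered 2.5 mm, about 130 g; origin at the centre of its foot, z up along it
- prop_d_top (a point): centre of the top face of prop_d, 122 mm above its foot
- standing_1: kiln prop 28 mm in diameter, 130 mm long, already standing in the deck's socket at (-72,+62) mm; origin at the centre of its foot, 60 mm below the deck's top
- standing_2: kiln prop 28 mm in diameter, 130 mm long, already standing in the deck's socket at (+72,-62) mm; origin at the centre of its foot, 60 mm below the deck's top
- standing_3: kiln prop 28 mm in diameter, 130 mm long, already standing in the deck's socket at (+72,+62) mm; origin at the centre of its foot, 60 mm below the deck's top
- pinch_pot: small dark clay pot, 72 mm across, 30 mm high, loose; origin under its centre
- bowl: dark clay bowl, 128 mm across, 62 mm high, loose; origin under its centre
- tumbler: glass tumbler, 60 mm across, 85 mm high, loose; origin under its centre
- cutter: white plastic plunger cutter standing on its 48 mm disc, 48 mm high, loose; origin under its centre
- rib: flat wooden rib, 95 x 45 x 8 mm, lying loose; origin under its centre
Not all that is in view belongs to the job. Leave any purple look-alike of the prop_c alone.

How it is judged:
On the way:
1. the depth rod, upright in the empty socket, touches its floor (horizontal distance between rod and socket below 0.009 m and z of rod in the frame of deck below 0.063 m and angle between rod's own z axis and vertical below 0.15 rad and contact force between rod and deck above 0.5 N), for 0.05 s.
At the end, for the whole second after the job is handed in: One spare prop stands released, at rest and upright on the floor of the patched socket, its top within 6.5 mm of level with the three standing props (the nearest length is always within 5 mm); the depth rod is back upright in its hole, its handle within 4 mm of the block's top (((horizontal distance between prop_a and socket below 0.005 m and angle between prop_a's own z axis and vertical below 0.08 rad and z of prop_a_top in the frame of deck between 0.1385 and 0.1515 m and contact force between prop_a and deck above 0.3 N and linear speed of prop_a below 0.01 m/s and contact force between prop_a and the fingers below 0.1 N) or (horizontal distance between prop_b and socket below 0.005 m and angle between prop_b's own z axis and vertical below 0.08 rad and z of prop_b_top in the frame of deck between 0.1385 and 0.1515 m and contact force between prop_b and deck above 0.3 N and linear speed of prop_b below 0.01 m/s and contact force between prop_b and the fingers below 0.1 N) or (horizontal distance between prop_c and socket below 0.005 m and angle between prop_c's own z axis and vertical below 0.08 rad and z of prop_c_top in the frame of deck between 0.1385 and 0.1515 m and contact force between prop_c and deck above 0.3 N and linear speed of prop_c below 0.01 m/s and contact force between prop_c and the fingers below 0.1 N) or (horizontal distance between prop_d and socket below 0.005 m and angle between prop_d's own z axis and vertical below 0.08 rad and z of prop_d_top in the frame of deck between 0.1385 and 0.1515 m and contact force between prop_d and deck above 0.3 N and linear speed of prop_d below 0.01 m/s and contact force between prop_d and the fingers below 0.1 N)) and horizontal distance between rod and rod_hole below 0.006 m and angle between rod's own z axis and vertical below 0.1 rad and z of rod in the frame of tool_block below 0.009 m and linear speed of rod below 0.01 m/s); the robot touches nothing.
It fails at once if the depth rod or a spare prop bears on the deck with more than 25 N (contact force between any of rod, prop_a, prop_b, prop_c, prop_d and deck above 25 N).
It fails at once if a spare prop is let fall into the socket (faster than 0.25 m/s in it) instead of being lowered to the bottom ((horizontal distance between prop_a and socket below 0.008 m and z of prop_a in the frame of deck below 0.073 m and linear speed of prop_a above 0.25 m/s) or (horizontal distance between prop_b and socket below 0.008 m and z of prop_b in the frame of deck below 0.073 m and linear speed of prop_b above 0.25 m/s) or (horizontal distance between prop_c and socket below 0.008 m and z of prop_c in the frame of deck below 0.073 m and linear speed of prop_c above 0.25 m/s) or (horizontal distance between prop_d and socket below 0.008 m and z of prop_d in the frame of deck below 0.073 m and linear speed of prop_d above 0.25 m/s)).
It fails at once if a spare or standing prop tips over (more than 0.4 rad) (angle between any of prop_a, prop_b, prop_c, prop_d, standing_1, standing_2, standing_3's own z axis and vertical above 0.4 rad).
It fails at once if a standing prop is shifted or pulled (more than 12 mm) (distance of any of standing_1, standing_2, standing_3 from where it was at the start of the episode above 0.012 m).
It fails at once if a pot or tool on the bench is pushed aside (more than 30 mm) (distance of any of pinch_pot, bowl, tumbler, cutter, rib from where it was at the start of the episode above 0.03 m).
It also fails if it takes over 72 s, if anything falls off the work surface, if the arm or the gripper's body presses on something with over 40 N, if the wrist force passes 120 N, or if a joint passes its speed limit or range.

## Robot

A 7-joint arm with a two-finger parallel gripper is mounted at the origin on the work surface. World frame = base frame: x ahead of the robot, y to its left, z up, the work surface at z = 0. Lengths are in m, angles in rad, forces in N, time in s.
With the tool pointing down it reaches from about 0.4 to 0.9 m from the base axis. Payload 5.6 kg.
Tool frame: the origin (TCP) lies midway between the tips of the shut fingers; the grasp point (between the pads) lies 19 mm behind it; z points along the fingers, y is the line along which they close (so a half turn about z gives the same grasp; the last joint's range is limited). The gripper opens to 92 mm and grips with 3 to 60 N. Pads are 20 mm wide; open, the fingers measure 128 mm over their backs; the gripper's body (75 mm by 189 mm) begins 69 mm behind the grasp point.
Start: joints at [1.232, 0.468, -0.012, 1.603, 0.006, 1.071, -0.056], TCP at [0.189, -0.622, 0.215] pointing down, gripper open.
Joint ranges: [-2.53, 2.53], [-0.31, 2.02], [-1.57, 1.55], [0.28, 2.44], [-1.29, 4.43], [0.15, 1.84], [-2.92, 2.92]. Speed limits (rad/s): [2.57, 2.57, 3.14, 3.14, 3.14, 3.14, 3.14].

## Interface

Orientations are given as a 3x3 rotation matrix whose columns are the frame's x, y, z axes.
In Python, from station import env, effector, solver, viewer, workorder, search_frame, tip_of gives the robot as it stands. Calls block until the motion is done:
- env.reach(position, orientation): joint-space move of the TCP to a pose.
- env.movel(position, frame=None, rate=0.15): straight line of the TCP; frame=None keeps the orientation; rate is the mean speed in m/s.
- env.goto_joints(angles): joint-space move.
- effector.release() and effector.grasp(squeeze=None): open the fingers fully, or close them until they stop; squeeze is the grip in N (None keeps the last).
- env.pause(seconds).
- solver.inverse_kinematics(position, orientation): joint angles nearest the present ones, or None.
- env.sense(): the state.
- viewer.read_camera(name): name is "scene" or "top"; returns (picture, depth): 420x560x3 uint8, red, green, blue; 420x560 float32, m along the optical axis (not along the pixel's ray), 0 where there is no reading.
- viewer.camera_info(name): a dict with "intrinsics" (3x3 intrinsics, pixels), "dist_coeffs" ([k1, k2, p1, p2, k3] as OpenCV has them; the pictures are not rectified), "eye" and "rotation" of the camera in the world. Camera axes: x right, y up, looking along -z (the intrinsics and any distortion apply to the point x, -y, -z); pixel columns grow to the right and rows downward; lengths in m; the calibration is good to about 2 mm. A picture is of the moment at which its call begins. camera_info takes no time and is no camera call.
A pose or a line that the arm cannot do raises env.PlanningError and nothing moves.
- workorder.finish_job(): hands the job in; it is judged then, once.
Trained networks look in the newest picture that a camera, given by its name, has taken for a name from the list of things; names that differ only in an ending like _2 or _b are one class to them, and where a whole thing is asked for, a point or a joint stands for the part that bears it (a point fixed in the world has none). Each returns a list of dicts, best first, with "score" (0 to 1); they miss things now and then, are a little off and sometimes report something else, mostly with a low value. They report only what shows in the picture. A call takes as long as a camera call. They do not tell look-alikes from the thing itself.
- search_frame(camera, name): "at" ([x, y, z] in m, in world coordinates, good to about 4 mm: the middle of the surface that is visible of it).
- tip_of(camera, name): "at" ([x, y, z] in m, in world coordinates, good to about 4 mm: a listed point, or the origin of a listed thing).
The state is a dict: "t": time; "joint_positions": joint angles; "joint_velocities": joint speeds; "tau": joint torques, N m; "ee_pos": TCP position; "tcp_rot": TCP orientation; "wrist_force": force on the tool from outside, world axes, zero at the start; "moment": the same for the moment, N m; "gripper_width": finger opening in m; "grasp_force": force on a finger pad.
Only numpy, scipy, OpenCV 4.12 (cv2) and the standard library are available. Lean on these libraries where they do the work, as an engineer would, in place of code of your own. Each camera call takes 0.05 s, during which the arm holds its last target. There are 200 camera calls.

## Working session

There is one attempt and no reset: what is moved stays moved. The work goes in short steps, each a Python script; the robot and the scene stay as the last script left them, time stands still between calls to the robot, and variables do not carry over. Pictures are saved under pics/ and viewed, at most 10 in all, crops included, and the job is handed in when it is done.

```bash
ls; mkdir -p pics; python3 - <<'E'
from station import env, effector, solver, viewer, workorder, search_frame, tip_of
import cv2, numpy as np
for c in ["scene","top"]:
    p,d=viewer.read_camera(c); cv2.imwrite(f"pics/{c}0.png",p[:,:,::-1]); np.save(f"pics/{c}d.npy",d);np.save(f"pics/{c}p.npy",p)
    i=viewer.camera_info(c); print(c,np.round(i["eye"],3),np.round(i["rotation"],3).tolist(),i["intrinsics"],i["dist_coeffs"])
    for n in ["socket","rod_grip","rod_hole","deck","tool_block","prop_a_top","standing_1","tumbler"]:
        try: print(n,[(round(r["score"],2),np.round(r["at"],3).tolist()) for r in tip_of(c,n)][:8])
        except Exception as e: print(n,e)
print(env.sense()["t"], env.sense()["wrist_force"])
E
```

```text
pics
scene [1.161 0.335 0.819] [[-0.59, -0.573, 0.569], [0.808, -0.417, 0.417], [-0.001, 0.705, 0.709]] [[434.24536259   0.         280.12875924]
 [  0.         434.24536259 209.84681944]
 [  0.           0.           1.        ]] [-0.03896843  0.          0.          0.          0.        ]
socket [(0.78, [0.515, 0.116, 0.073]), (0.53, [0.434, 0.008, 0.002])]
rod_grip [(0.63, [0.484, -0.183, 0.128])]
rod_hole [(0.9, [0.479, -0.178, 0.096])]
deck [(0.73, [0.57, 0.19, 0.002])]
tool_block [(0.71, [0.472, -0.145, 0.0])]
prop_a_top [(0.74, [0.622, -0.132, 0.093])]
standing_1 [(0.75, [0.624, 0.272, 0.015]), (0.73, [0.661, 0.149, 0.012]), (0.55, [0.484, 0.232, 0.015]), (0.41, [0.633, -0.206, 0.102])]
tumbler [(0.88, [0.757, -0.155, 0.001]), (0.35, [0.483, 0.232, 0.013])]
top [ 0.353 -0.079  1.259] [[0.087, 0.976, -0.202], [-0.996, 0.084, -0.019], [-0.002, 0.203, 0.979]] [[499.65408478   0.         277.7015645 ]
 [  0.         499.65408478 212.82871798]
 [  0.           0.           1.        ]] [-0.1278401  0.         0.         0.         0.       ]
socket [(0.78, [0.52, 0.106, 0.072])]
rod_grip [(0.55, [0.477, -0.18, 0.006]), (0.47, [0.48, -0.179, 0.13]), (0.31, [0.517, 0.109, 0.073])]
rod_hole [(0.64, [0.627, 0.27, 0.016]), (0.56, [0.481, -0.182, 0.102])]
deck [(0.9, [0.57, 0.188, 0.0]), (0.37, [0.476, -0.179, 0.008])]
tool_block [(0.66, [0.48, -0.148, -0.003])]
prop_a_top [(0.53, [0.624, -0.124, 0.09])]
standing_1 [(0.75, [0.625, 0.272, 0.014]), (0.66, [0.487, 0.23, 0.014]), (0.62, [0.629, -0.206, 0.102]), (0.48, [0.657, 0.148, 0.014]), (0.43, [0.631, -0.205, -0.006]), (0.26, [0.754, -0.156, 0.003])]
tumbler [(0.93, [0.753, -0.156, 0.001]), (0.38, [0.607, -0.292, 0.123])]
0.9 [ 0.30858096 -0.17736021 -0.36046356]
```

View pics/scene0.png

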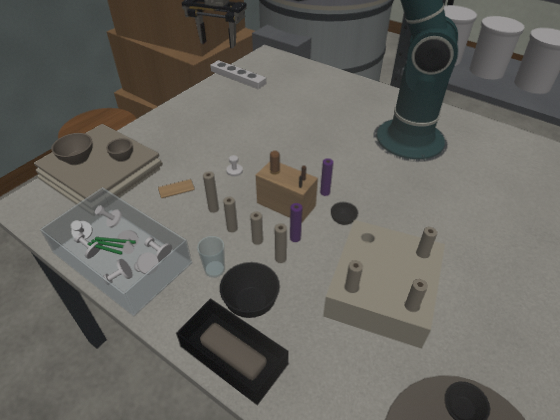

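View pics/top0.png

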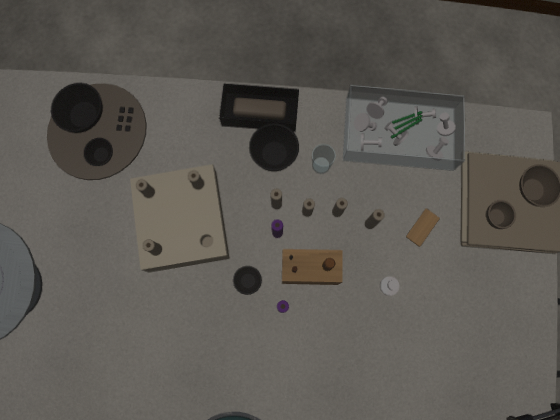

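The scene picture shows the block with the rod at about (275,160), four buff props at (210,190), (230,213), (257,227) and (281,243), and purple look-alikes at (296,222) and (327,176). The empty socket is at (368,238), or (207,240) in the top view. Next I'll fit the geometry from depth.

```bash
cat > geo.py <<'E'
import numpy as np, cv2
from scipy.optimize import least_squares
from station import viewer
def cloud(c,d):
    i=viewer.camera_info(c); v,u=np.mgrid[:420,:560]
    n=cv2.undistortPoints(np.stack([u,v],-1).reshape(-1,1,2).astype(float),np.array(i["intrinsics"]),np.array(i["dist_coeffs"])).reshape(420,560,2)
    P=np.stack([n[...,0]*d,-n[...,1]*d,-d],-1)@np.array(i["rotation"]).T+np.array(i["eye"]); P[d==0]=np.nan
    return P
def cyl(P,xy,r,zlo,zhi,eye,rad=0.025):
    """centre from visible side + height from upper face"""
    m=(np.hypot(P[...,0]-xy[0],P[...,1]-xy[1])<rad)&(P[...,2]>zlo)&(P[...,2]<zhi)
    q=P[m]
    f=least_squares(lambda c:np.hypot(q[:,0]-c[0],q[:,1]-c[1])-r,np.array(xy)+0.3*0,loss="soft_l1",f_scale=.002)
    return f.x,len(q),np.sqrt(np.mean(f.fun**2))
E
python3 - <<'E'
from geo import *
from station import *
P={c:cloud(c,np.load(f"pics/{c}d.npy")) for c in ["scene","top"]}
for n in ["prop_a","standing_1","rod_grip"]:
  pass
for c in P:
    p=P[c]; print(c)
    b=(abs(p[...,0]-.4)<.03)&(abs(p[...,1]-.35)<.05); print(" bench z",np.nanmedian(p[b][:,2]),np.nanstd(p[b][:,2]))
    m=(p[...,2]>.07)&(p[...,0]>.4)&(p[...,0]<.75)&(p[...,1]>-.4)&(p[...,1]<.35)
    k,lab=cv2.connectedComponents(m.astype(np.uint8))
    pic=np.load(f"pics/{c}p.npy")
    for j in range(1,k):
        q=p[lab==j]
        if len(q)<25: continue
        zt=np.percentile(q[:,2],97); t=q[q[:,2]>zt-.006]
        print(" comp",len(q),"top z",round(zt,4),"topmid",np.round((t[:,:2].min(0)+t[:,:2].max(0))/2,4),"med",np.round(np.median(t[:,:2],0),4),"rgb",np.median(pic[lab==j],0))
    D=p[(abs(p[...,2]-.075)<.006)&(p[...,0]>.43)&(p[...,0]<.72)&(p[...,1]>.05)&(p[...,1]<.33)]
    r=cv2.minAreaRect((D[:,:2]*1000).astype(np.float32)); print(" deck",r,np.median(D[:,2]),len(D))
    for xy in [(.624,.272),(.659,.148),(.486,.231)]:
        t=p[(np.hypot(p[...,0]-xy[0],p[...,1]-xy[1])<.025)&(p[...,2]>.135)]
        print(" st",np.round((t[:,:2].min(0)+t[:,:2].max(0))/2,4),np.round(np.ptp(t[:,:2],0),3),np.round(np.median(t,0),4), cyl(p,xy,.014,.085,.138,None))
E
```

```text
scene
 bench z 0.0007588240676854596 0.0015337785964302478
 comp 1981 top z 0.1544 topmid [ 0.4821 -0.1787] med [ 0.4849 -0.177 ] rgb [96. 78. 72.]
 comp 241 top z 0.1245 topmid [ 0.6073 -0.2888] med [ 0.6083 -0.2886] rgb [83. 78. 71.]
 comp 181 top z 0.1052 topmid [ 0.6313 -0.2043] med [ 0.6327 -0.2022] rgb [85. 80. 73.]
 comp 156 top z 0.0955 topmid [ 0.6259 -0.1268] med [ 0.6256 -0.1269] rgb [94. 88. 80.]
 comp 8863 top z 0.1452 topmid [0.5731 0.2081] med [0.6292 0.234 ] rgb [136. 131. 118.]
 comp 236 top z 0.1152 topmid [ 0.6369 -0.0461] med [ 0.6383 -0.0459] rgb [85. 81. 73.]
 comp 147 top z 0.0877 topmid [ 0.7362 -0.1543] med [ 0.7321 -0.164 ] rgb [116. 121. 118.]
 deck ((571.67529296875, 189.76107788085938), (235.36105346679688, 210.5643768310547), 14.92352294921875) 0.07601440765586587 7685
 st [0.6266 0.2678] [0.028 0.028] [0.6293 0.2683 0.1453] (array([0.62524631, 0.26759993]), 250, np.float64(0.0007636874963142807))
 st [0.6581 0.1481] [0.029 0.026] [0.6611 0.149  0.1456] (array([0.65685047, 0.1468758 ]), 215, np.float64(0.0009636639804369898))
 st [0.4877 0.2305] [0.028 0
[... 694 characters left out ...]
omp 142 top z 0.1163 topmid [ 0.5623 -0.0555] med [ 0.5627 -0.0552] rgb [65. 39. 77.]
 comp 2010 top z 0.1582 topmid [ 0.478  -0.1797] med [ 0.4781 -0.1796] rgb [101.  80.  56.]
 deck ((569.6592407226562, 189.2928466796875), (231.70657348632812, 209.9623565673828), 14.833389282226562) 0.07476206151164577 7077
 st [0.622  0.2675] [0.027 0.027] [0.6215 0.2656 0.144 ] (array([0.62338452, 0.26825052]), 83, np.float64(0.0015534123765245113))
 st [0.6543 0.1465] [0.024 0.027] [0.6539 0.1455 0.1441] (array([0.65691472, 0.14846636]), 66, np.float64(0.0008204781031033984))
 st [0.4847 0.2301] [0.027 0.026] [0.4845 0.2296 0.1444] (array([0.48470443, 0.23146251]), 76, np.float64(0.0005018627945603561))
```

```bash
cat > hl.py <<'E'
import numpy as np
from station import *
def R(a):  # closing direction at angle a in the xy plane, tool down
    y=np.array([np.cos(a),np.sin(a),0]); z=np.array([0,0,-1.]); return np.stack([np.cross(y,z),y,z],1)
def st(msg=""):
    s=env.sense(); print(msg,"t%.1f"%s["t"],"tcp",np.round(s["ee_pos"],4),"F",np.round(s["wrist_force"],2),"w%.4f g%.1f"%(s["gripper_width"],s["grasp_force"])); return s
def F(n=3):
    f=[]
    for _ in range(n): f.append(env.sense()["wrist_force"]); env.pause(.02)
    return np.mean(f,0)
def descend(p,zend,thr=2.5,step=.002,rate=.03):
    """lower from p until the upward force rises by thr; returns the z of contact or None"""
    p=np.array(p,float); f0=F(4)[2]
    while p[2]>zend:
        p[2]-=step; env.movel(p,rate=rate); d=F(2)[2]-f0
        if d>thr: return env.sense()["ee_pos"][2],d
    return None,d
E
python3 - <<'E'
from hl import *
print(np.round(env.sense()["tcp_rot"],2).tolist())
for a in [0,np.pi/4,np.pi/2,np.pi*.75,np.pi,-np.pi/4,-np.pi/2,-np.pi*.75]:
    for n,p in dict(rod=(.48,-.1795,.111),sock=(.518,.111,.16),A=(.624,-.127,.055),C=(.636,-.046,.08),D=(.607,-.29,.09)).items():
        q=solver.inverse_kinematics(np.array(p),R(a)); print(round(a,2),n,None if q is None else np.round(q,2))
E
```

```text
[[0.96, 0.29, -0.0], [0.29, -0.96, -0.0], [-0.0, 0.0, -1.0]]
0 rod [ 0.71  0.44 -0.51  1.99  0.3   0.78  0.02]
0 sock [ 0.49  0.55 -0.99  1.9   0.55  0.99 -0.75]
0 A [ 0.55  0.72 -0.57  1.71  0.49  0.85 -0.23]
0 C [ 0.46  0.7  -0.62  1.7   0.5   0.9  -0.37]
0 D [ 0.66  0.68 -0.38  1.61  0.3   0.91  0.17]
0.79 rod [ 0.78  0.46 -0.59  1.99  0.35  0.79  0.77]
0.79 sock [ 0.54  0.59 -1.07  1.9   0.61  1.02 -0.01]
0.79 A [ 0.64  0.77 -0.7   1.71  0.61  0.9   0.47]
0.79 C [ 0.55  0.76 -0.77  1.69  0.62  0.96  0.33]
0.79 D [ 0.75  0.71 -0.53  1.6   0.42  0.94  0.87]
1.57 rod [ 0.86  0.49 -0.7   1.99  0.43  0.82  1.49]
1.57 sock [ 0.59  0.65 -1.16  1.9   0.68  1.06  0.71]
1.57 A [ 0.62  0.76 -0.67  1.71  0.58  0.89  1.27]
1.57 C [ 0.53  0.74 -0.73  1.69  0.59  0.94  1.14]
1.57 D [ 0.83  0.75 -0.64  1.6   0.51  0.97  1.59]
2.36 rod [ 1.23  0.87 -1.33  1.97  0.95  1.14  1.85]
2.36 sock [ 0.66  0.78 -1.32  1.89  0.83  1.17  1.38]
2.36 A [ 0.94  1.17 -1.34  1.69  1.18  1.31  1.7 ]
2.36 C [ 0.81  1.12 -1.34  1.68  1.13  1.31  1.6 ]
2.36 D [ 1.14  1.14 -1.34  1.58  1.13  1.36  2.02]
3.14 rod [ 0.2
[... 340 characters left out ...]
8  0.96 -1.48]
-0.79 A [ 0.45  0.68 -0.42  1.72  0.36  0.82 -0.92]
-0.79 C [ 0.32  0.65 -0.42  1.71  0.33  0.86 -1.03]
-0.79 D [ 0.56  0.66 -0.24  1.62  0.18  0.89 -0.53]
-1.57 rod [ 0.49  0.4  -0.24  2.01  0.14  0.75 -1.4 ]
-1.57 sock [ 0.3   0.44 -0.71  1.91  0.35  0.92 -2.16]
-1.57 A [ 0.29  0.65 -0.19  1.73  0.17  0.78 -1.55]
-1.57 C [ 0.21  0.62 -0.25  1.72  0.2   0.83 -1.71]
-1.57 D [ 0.47  0.64 -0.1   1.63  0.08  0.88 -1.24]
-2.36 rod [ 0.34  0.38 -0.06  2.02  0.03  0.74 -2.09]
-2.36 sock [ 0.17  0.4  -0.54  1.92  0.26  0.89 -2.86]
-2.36 A [ 0.16  0.63 -0.02  1.74  0.01  0.77 -2.22]
-2.36 C [ 0.09  0.61 -0.1   1.72  0.08  0.82 -2.4 ]
-2.36 D [ 0.35  0.64  0.07  1.64 -0.05  0.87 -1.92]
```

```bash
python3 - <<'E'
from hl import *
env.movel(np.array([.189,-.622,.30]),rate=.3) if False else None
env.reach(np.array([.48,-.1795,.26]),R(0)); st("above")
env.movel(np.array([.48,-.1795,.112]),rate=.15); st("at rod")
effector.grasp(20); s=st("gripped"); np.save("rodgrip.npy",s["ee_pos"])
env.movel(s["ee_pos"]+[0,0,.01],rate=.05); st("lift10")
env.movel(s["ee_pos"]+[0,0,.17],rate=.15); st("lifted")
import cv2
p,d=viewer.read_camera("scene"); cv2.imwrite("pics/s1.png",cv2.resize(p[60:260,200:460,::-1],None,fx=3,fy=3))
E
```

```text
above t2.8 tcp [ 0.4796 -0.181   0.2598] F [ 0.55 -0.45 -0.53] w0.0919 g0.0
at rod t4.0 tcp [ 0.4807 -0.1797  0.1127] F [-0.25  0.68 -0.62] w0.0919 g0.0
gripped t5.0 tcp [ 0.48   -0.1795  0.112 ] F [0.25 0.59 0.13] w0.0242 g20.0
lift10 t5.3 tcp [ 0.4802 -0.1797  0.1224] F [ 0.32  0.59 -1.17] w0.0245 g20.0
lifted t6.5 tcp [ 0.4794 -0.1794  0.281 ] F [-1.2   0.53 -1.6 ] w0.0247 g20.0
```

View pics/s1.png

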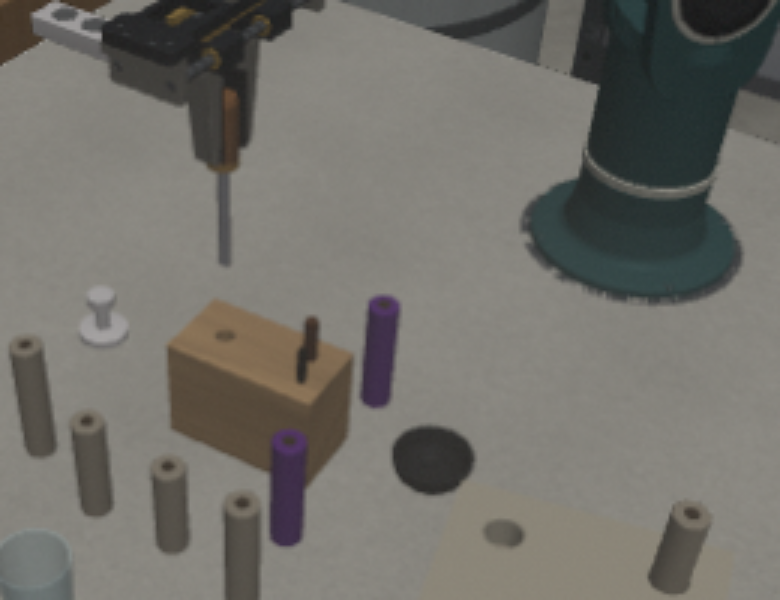

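The crop shows the rod hanging upright in the fingers at about (225,215), and its hole open at (225,335). Next I'll sound the socket and feel its walls.

```bash
python3 - <<'E'
from hl import *
S=np.array([.518,.111])
env.movel(np.array([*S,.281]),rate=.25)
env.movel(np.array([*S,.190]),rate=.12); st("tip ~8mm above mouth")
z,d=descend([*S,.182+.0],.107+.010,thr=2.5,step=.002,rate=.04)
env.pause(.15)
zs=np.mean([(env.pause(.02),env.sense()["ee_pos"][2])[1] for _ in range(8)])
z0=np.load("rodgrip.npy")[2]
st("contact"); print("z",z,d,"avg",zs,"depth below mouth mm",(.075-(zs-.107))*1000)
E
```

```text
tip ~8mm above mouth t8.8 tcp [0.5185 0.1112 0.1907] F [-0.71  0.18 -0.73] w0.0245 g20.0
contact t13.9 tcp [0.5186 0.1113 0.1514] F [-1.05 -0.1   9.51] w0.0248 g20.0
z 0.15134501332602562 9.771464065950616 avg 0.15133767197121417 depth below mouth mm 30.662328028785822
```

Contact came 30.7 mm below the mouth, so the ideal prop length is about 101 mm, which means prop_b (102). Now I'll feel the walls for the socket's centre.

```bash
python3 - <<'E'
from hl import *
c=np.array([.518,.111,.160]); env.movel(c,rate=.05)
for ax in (0,1):
    e=[]
    for s in (1,-1):
        p=c.copy(); env.movel(p,rate=.08); f0=F(5)[ax]; p[ax]+=s*.005; env.movel(p,rate=.05)
        for k in range(10):
            p[ax]+=s*.001; env.movel(p,rate=.03); d=F(4)[ax]-f0
            if d*s<-1.8: break
        e.append(p[ax]); print(ax,s,round(p[ax],4),round(d,2))
    c[ax]=np.mean(e)
env.movel(c,rate=.08); print("centre",c); np.save("sock.npy",c); st()
E
```

```text
0 1 0.529 -2.96
0 -1 0.506 2.52
1 1 0.124 -3.34
1 -1 0.1 2.6
centre [0.5175 0.112  0.16  ]
 t25.5 tcp [0.5174 0.1123 0.1599] F [-0.   -0.79 -0.62] w0.0246 g20.0
```

```bash
python3 - <<'E'
from hl import *
c=np.load("sock.npy"); g=np.load("rodgrip.npy"); g=np.array([.48,-.1795,.112])
env.movel(np.array([c[0],c[1],.281]),rate=.15)
for n in ("scene","top"):
    p,d=viewer.read_camera(n); np.save(f"pics/{n}p_rod.npy",p); np.save(f"pics/{n}d_rod.npy",d)
env.movel(g+[0,0,.17],rate=.3); env.movel(g+[0,0,.108],rate=.15)
r=descend(g+[0,0,.106],.20,thr=3,step=.006,rate=.06); st("in hole? %s"%(r,))
if r[0] is None:
    env.movel(g+[0,0,.012],rate=.09); st("near")
    r=descend(g+[0,0,.010],.1105,thr=2,step=.002,rate=.04); st("seat %s"%(r,))
E
```

```text
in hole? (None, np.float64(-1.0407607313602305)) t29.2 tcp [ 0.4798 -0.1794  0.1997] F [ 0.01 -0.65 -0.53] w0.0246 g20.0
near t30.2 tcp [ 0.4805 -0.1796  0.1245] F [ 0.14 -0.48 -0.82] w0.0242 g20.0
seat (np.float64(0.11163317213210266), np.float64(15.596426858946991)) t32.0 tcp [ 0.4802 -0.1796  0.1116] F [-5.57  0.82 14.83] w0.0243 g20.0
```

```bash
python3 - <<'E'
from hl import *
from geo import cloud
env.movel(np.array([.48,-.1795,.1125]),rate=.03); effector.release(); st("released")
env.movel(np.array([.48,-.1795,.25]),rate=.2)
B=np.array([.6307,-.2045])
env.movel(np.array([*B,.22]),rate=.25)
for n in ("scene",):
    p,d=viewer.read_camera(n)
    import cv2; cv2.imwrite("pics/s2.png",cv2.resize(p[60:260,200:460,::-1],None,fx=3,fy=3))
env.movel(np.array([*B,.063]),rate=.13); st("at B")
effector.grasp(20); s=st("gripped")
env.movel(np.array([*B,.075]),rate=.05); st("lift")
env.movel(np.array([*B,.24]),rate=.2)
c=np.load("sock.npy"); env.movel(np.array([c[0],c[1],.24]),rate=.25); st("over socket")
for n in ("scene","top"):
    p,d=viewer.read_camera(n); np.save(f"pics/{n}p_prop.npy",p); np.save(f"pics/{n}d_prop.npy",d)
    if n=="scene": cv2.imwrite("pics/s3.png",cv2.resize(p[60:260,240:500,::-1],None,fx=3,fy=3))
for n in ("scene","top"):
    for w,r,zl,zh in (("rod",.005,.19,.255),("prop",.014,.184,.225)):
        P=cloud(n,np.load(f"pics/{n}d_{w}.npy")); from geo import cyl
        q=P[(np.hypot(P[...,0]-c[0],P[...,1]-c[1])<.03)&(P[...,2]>zl)&(P[...,2]<zh)]
        if len(q)>20: print(n,w,len(q),np.round(q.min(0),4),np.round(q.max(0),4),cyl(P,c[:2],r,zl,zh,None,.03))
E
```

```text
released t33.3 tcp [ 0.48   -0.1795  0.1125] F [-0.28  0.28  0.37] w0.0920 g0.0
at B t36.3 tcp [ 0.6314 -0.2046  0.064 ] F [-0.84 -0.31 -0.27] w0.0921 g0.0
gripped t37.3 tcp [ 0.6307 -0.2045  0.063 ] F [-0.68  0.71 -0.42] w0.0278 g20.0
lift t37.7 tcp [ 0.631  -0.2046  0.0756] F [ 1.42  0.12 -1.39] w0.0277 g20.0
over socket t40.2 tcp [0.5179 0.1107 0.2398] F [ 0.04  0.39 -1.76] w0.0273 g20.0
scene rod 116 [0.5149 0.1045 0.1901] [0.5241 0.1147 0.2535] (array([0.51711404, 0.10928476]), 116, np.float64(0.0008597679558888447))
scene prop 205 [0.5153 0.0966 0.1843] [0.535  0.123  0.2249] (array([0.51834029, 0.10894047]), 205, np.float64(0.0009253700960145682))
top prop 25 [0.5068 0.097  0.1849] [0.5243 0.102  0.2234] (array([0.51738853, 0.11138182]), 25, np.float64(0.00036017857615396634))
```

View pics/s3.png

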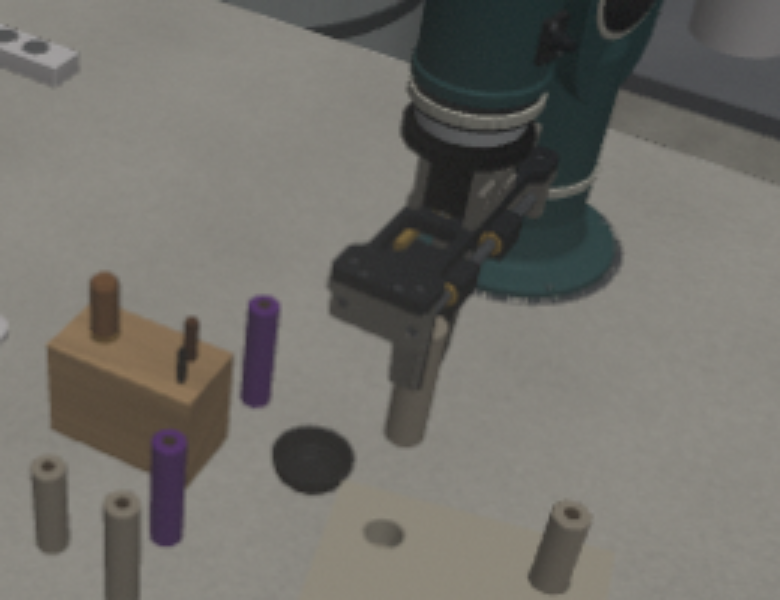

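The crop shows the rod back in its hole with its handle on the block at (105,305), and the prop hanging upright over the socket at (385,533). I'll lower it with force guarding.

```bash
python3 - <<'E'
from hl import *
c=np.load("sock.npy"); p=np.array([c[0],c[1],.143]); env.movel(p,rate=.12)
f0=F(4); k=0
offs=[(0,1),(0,-1),(1,0),(-1,0),(0,2),(0,-2)]
while env.sense()["t"]<62:
    p[2]-=.002 if p[2]>.112 else .001; env.movel(p,rate=.04); f=F(2)-f0
    if abs(f).max()>2: print(np.round(p,4),np.round(f,1))
    if f[2]>3:
        if p[2]<.112: print("floor"); break
        if p[2]>.130:
            p[2]+=.003; env.movel(p,rate=.05); p[:2]=c[:2]+np.array(offs[k])*.0012; k+=1; env.movel(p,rate=.05)
            if k>5: break
        else: print("stuck"); break
    elif np.hypot(*f[:2])>3 and p[2]<.132: p[:2]+=.0004*np.sign(f[:2])*(abs(f[:2])>2)
    if p[2]<.102: print("no floor?"); break
st("end"); np.save("pl.npy",p)
E
```

```text
[0.5175 0.112  0.107 ] [-1.7 -0.4  5.8]
floor
end t47.0 tcp [0.5177 0.1121 0.1075] F [-0.41 -0.49  5.44] w0.0277 g20.0
```

```bash
python3 - <<'E'
from hl import *
import cv2
from geo import cloud
effector.release(); p=np.load("pl.npy"); env.movel(p*[1,1,0]+[0,0,.26],rate=.15); env.movel(np.array([.48,-.03,.30]),rate=.3); st()
q,d=viewer.read_camera("scene"); cv2.imwrite("pics/s4.png",cv2.resize(q[60:320,240:500,::-1],None,fx=2.2,fy=2.2))
P=cloud("scene",d)
for n,xy in dict(new=(.5175,.112),s3=(.6255,.268),s2=(.657,.148),s1=(.486,.231),rod=(.481,-.179)).items():
    t=P[(np.hypot(P[...,0]-xy[0],P[...,1]-xy[1])<.018)&(P[...,2]>.138)&(P[...,2]<.18)]; print(n,len(t),np.round(np.nanpercentile(t[:,2],[60,97]),4) if len(t) else "")
E
```

```text
t49.8 tcp [ 0.4798 -0.0295  0.2995] F [0.43 0.5  0.08] w0.0919 g0.0
new 130 [0.1479 0.1497]
s3 176 [0.1459 0.1482]
s2 151 [0.146  0.1484]
s1 134 [0.1461 0.148 ]
rod 114 [0.1584 0.1627]
```

View pics/s4.png

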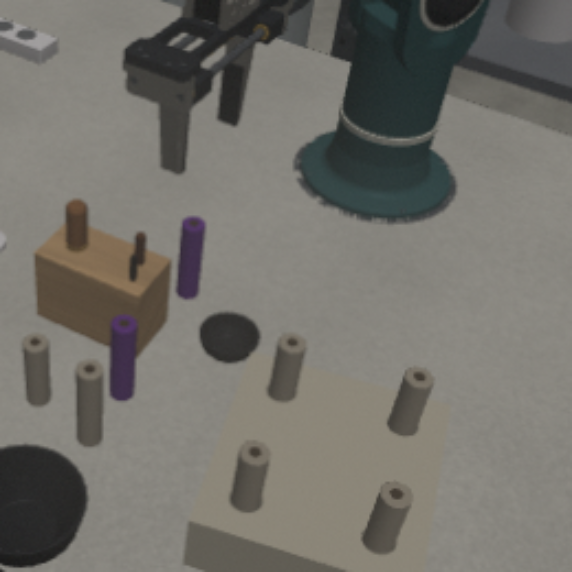

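The picture shows four level props on the deck, the new one at (287,368), with the rod seated at (77,225) and the hand clear of everything.

```bash
python3 -c "
from station import *
print(workorder.finish_job())"
```

```text
the job is handed in; nothing more can be done
None
```

I handed the job in at about 50 s, with no verdict returned: the socket sounded about 31 mm deep, prop_b (102 mm) stands in it released and about 1–2 mm above level by the depth camera, and the rod is back in its hole.

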